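Show the skull to the desk camera

TASK

Wake the desk camera: twist the knob on the grey switch box clockwise as far as it goes, then let go of it so that it springs back. Then lift the tray that carries the small skull off its riser by its upright handle and hold it level and still in front of the camera, the skull riding on the tray with its middle straight ahead of the lens at lens height and about 10 cm from it. Finish while still holding the tray in the air; do not knock the camera, drop the skull, or disturb the other things on the table.

Things in the scene. Friction and masses are not known exactly. Their poses are not given: they have to be found in the camera images.
- switch_grip (a point): Grip point of the switch box's black knob, on its upright axis, 66 mm above the table. The grip is a bar 44 mm long (this point's x), 14 mm thick (y), top 10 mm above this point, foot 14 mm below; under it a 50 mm round flange and a grey box 110 x 110 mm, 42 mm high, fixed. Its place and yaw (within 0.5 rad) vary. This frame turns with the knob
- switch (a joint): Angle of that knob, rad: 0 at rest, growing clockwise seen from above, hard stop at 1.05 (60 degrees). A spring always drives it back to 0: about 0.02 N m at rest, 0.08 N m at the stop
- tray: Loose dark grey plastic tray with the skull, 156 (x) x 84 (y) mm, about 160 g, rims 16 mm high, floor 5 mm thick; origin under its centre, z up. In its middle stands a handle plate 30 mm wide (x), 12 mm thick (y), top 75 mm above the origin, between two pockets (+x and -x). It starts on a riser, +x pointing away from the robot within 0.45 rad of world x
- tray_handle (a point): Point to grip on that tray's handle: on its middle axis, 62 mm above the tray's origin; axes as the tray's (close the fingers along y)
- skull: Loose ivory-coloured small-animal skull cast, 52 mm long, 30 mm wide, 29 mm high, about 40 g; origin at the centre of its underside, z up. It lies in the tray's +x pocket, its middle about 45 mm from the tray's middle, length across the tray
- skull_mid (a point): Middle of the skull, 14 mm above its underside. This is the point to bring before the lens
- lens (a point): Front of the camera's lens, 130 to 190 mm above the table. -x is the level direction in which it looks (roughly to the robot), z up. Behind it: a head 70 mm wide, 44 mm high (22 above and below), 100 mm deep, and an upright column 83 mm behind, top 231 mm above the table; below, a foot 110 x 120 x 16 mm that does not reach ahead of the lens. The head must not be pushed
- camera_stand: Foot and column of the camera; fixed. Origin on the table, 53 mm behind the lens
- riser_a: Fixed wooden riser, 160 (x) x 90 x 40 mm, origin under its centre; the skull's tray starts on it
- riser_b: Fixed wooden riser of the same shape; the other tray starts on it. Which of the two is nearer the robot's right hand varies
- other_tray: Bystander: loose tray of the same shape as the skull's tray, carrying the leg bone
- leg_bone: Bystander: ivory-coloured leg bone, 64 mm long, 20 mm wide, 13 mm high, in the +x pocket of the other tray
- paper_plate: Bystander: round paper plate, 176 mm across, 14 mm high, near the middle of the table
- pellet: Bystander: dark grey-brown lump, 26 x 22 x 22 mm, lying on the paper plate
- tweezers: Bystander: blue plastic tweezers lying flat, 105 x 20 x 7 mm
- pencil: Bystander: yellow pencil, 180 mm long, 7 mm thick
- jar: Bystander: clear jar with steel cap, 52 mm across, 70 mm high
- dish: Bystander: clear open dish, 76 mm across, 14 mm high
Mind the look-alikes: they are no part of the job. Leave any blue or purple look-alike of the tray alone.

How it is judged:
By the outcome, as a careful person would: the job done as asked, in the order asked, and still so for the second after the job is handed in, while the arm keeps its last pose, push and grip.
It also fails if it takes over 72 s, if anything falls off the work surface, if the arm or the gripper's body presses on something with over 40 N, if the wrist force passes 120 N, or if a joint passes its speed limit or range.

ROBOT

A 6-joint arm with a two-finger parallel gripper is mounted at the origin on the work surface. World frame = base frame: x ahead of the robot, y to its left, z up, the work surface at z = 0. Lengths are in m, angles in rad, forces in N, time in s.
With the tool pointing down it reaches from about 0.35 to 0.775 m from the base axis. Payload 7.3 kg.
Tool frame: the origin (TCP) lies at the very end of the fingers, on their centre line; the grasp point (between the pads) lies 19 mm behind it (robot.tcp_to_grasp is the z of the grasp point in the tool frame, in m); z points along the fingers, y is the line along which they close (so a half turn about z gives the same grasp; the last joint's range is limited). The gripper opens to 92 mm and grips with 3 to 60 N. Pads are 19 mm wide; open, the fingers measure 130 mm over their backs; the gripper's body (75 mm by 190 mm) begins 47 mm behind the grasp point.
Start: joints at [-1.439, 0.342, 1.524, -0, 1.275, -0.146], TCP at [0.144, -0.505, 0.227] pointing down, gripper open.
Joint ranges: [-2.53, 2.53], [-0.77, 2.02], [0.04, 2.7], [-1, 4.14], [0.28, 2.66], [-3.11, 3.11]. Speed limits (rad/s): [2.57, 2.57, 3.14, 3.14, 3.14, 3.14].

INTERFACE

Orientations are given as [roll, pitch, yaw] about the fixed x, y, z axes, in that order (R = Rz(yaw) Ry(pitch) Rx(roll)).
In Python, from cell import monitor, read_camera, get_calibration, job, robot gives the robot as it stands. The module is installed in compiled form; this text tells all that it offers.
- The arm moves only by the tool send_rows, never from a script. Its argument "targets" is a list of rows, each an object with "translation": the shift along the tool's x, y, z in cm, a list of three; "spin": the turn about the tool's z in degrees; "jaw": the opening, from 0 (shut) to 1 (fully open). A call has exactly 5 rows; each row is the pose to reach, as a shift and turn from the pose commanded when the call began, along the tool's axes at that moment; what a row does not reach only later rows make up. A row lasts 1/10 s, in which the tool goes at most 50 mm and 8.59 degrees, less where a joint would pass 70% of its speed; a pose out of reach is approached as far as the arm can. A call with a gripper value outside its range is refused whole. The fingers move at their own pace and stop on an object; "force" is the grip in N (left out, the last holds). Time passes only in rows, so rows that repeat a pose let the fingers close, or fill a call up. It gives the time, the measured TCP pose, the force, the opening and the grip force at its end, in the units of the state.
- monitor.observe(): the state, without advancing time (a new reading comes with each control period).
- read_camera(name): name is "side" or "top"; returns (picture, depth): 420x560x3 uint8, red, green, blue; 420x560 float32, m along the optical axis (not along the pixel's ray), 0 where there is no reading.
- get_calibration(name): a dict with "intrinsics" (3x3 intrinsics, pixels), "origin" and "orientation" of the camera in the world. Camera axes: x right, y up, looking along -z (the intrinsics and any distortion apply to the point x, -y, -z); pixel columns grow to the right and rows downward; lengths in m; the calibration is good to about 2 mm. A picture is of the moment at which its call begins. get_calibration takes no time and is no camera call.
- job.hand_in(): hands the job in; it is judged then, once.
The state is a dict: "time": time; "qpos": joint angles; "qvel": joint speeds; "joint_efforts": joint torques, N m; "tool_pos": TCP position; "tool_rot": TCP orientation; "contact_force": force on the tool from outside, world axes, zero at the start; "torque": the same for the moment, N m; "opening": finger opening in m; "grip_force": force on a finger pad.
Only numpy, scipy, OpenCV 4.12 (cv2) and the standard library are available. Lean on these libraries where they do the work, as an engineer would, in place of code of your own. Each camera call takes 0.05 s, during which the arm holds its last target. There are 200 camera calls.

## Working session

There is one attempt and no reset: what is moved stays moved. The work goes in short steps, Python scripts to look and compute and a tool call to move; the robot and the scene stay as the last step left them, time stands still between calls to the robot, and variables do not carry over. Pictures are saved under pics/ and viewed, at most 10 in all, crops included, and the job is handed in when it is done.

Besides the shell and the picture viewer there is one more tool, called after "Emit:" by a JSON object that holds its "op" and its "data". send_rows: Moves the arm, as the interface text tells. Its arguments: {"type":"object","properties":{"targets":{"type":"array"},"force":{"type":"number"}},"required":["targets"]}

```bash
mkdir -p pics
cat > h.py <<'E'
import numpy as np, cv2
from scipy.spatial.transform import Rotation as R
from cell import monitor, read_camera, get_calibration, job, robot
def cloud(name):
    img,d=read_camera(name); c=get_calibration(name)
    K=np.array(c["intrinsics"]); o=np.array(c["origin"]); Q=np.array(c["orientation"])
    M=Q if Q.shape==(3,3) else R.from_euler('xyz',Q).as_matrix()
    v,u=np.mgrid[:d.shape[0],:d.shape[1]]
    P=np.stack([(u-K[0,2])/K[0,0]*d,-(v-K[1,2])/K[1,1]*d,-d],-1)@M.T+o
    P[d==0]=np.nan
    return img,d,P
E
python3 - <<'E'
from h import *
for n in("top","side"):
    img,d,P=cloud(n); cv2.imwrite(f"pics/{n}0.png",img[:,:,::-1]); np.savez(f"{n}0.npz",img=img,d=d,P=P); print(get_calibration(n))
s=monitor.observe();print(s, robot.tcp_to_grasp)
E
```

```text
{'intrinsics': array([[428.25619588,   0.        , 273.11106849],
       [  0.        , 428.25619588, 207.04307972],
       [  0.        ,   0.        ,   1.        ]]), 'origin': array([ 0.386749  , -0.11483886,  1.25435872]), 'orientation': array([ 0.12329003,  0.01711453, -1.57045306])}
{'intrinsics': array([[387.43393055,   0.        , 276.49824979],
       [  0.        , 387.43393055, 212.12947029],
       [  0.        ,   0.        ,   1.        ]]), 'origin': array([0.32456882, 0.74218161, 0.82333699]), 'orientation': array([ 8.94327569e-01, -1.00234827e-03, -2.91753598e+00])}
{'time': 0.1, 'qpos': array([-1.43901926e+00,  3.42623176e-01,  1.52490000e+00, -5.63039156e-06,
        1.27541616e+00, -1.46023405e-01]), 'qvel': array([ 0.00222586, -0.00158907, -0.00136993,  0.00070907,  0.00070118,
        0.00149402]), 'joint_efforts': array([ 1.91283238e-03, -4.32003129e+01, -2.44695336e+01,  7.19360914e-02,
        5.25762385e-02, -4.95240772e-05]), 'tool_pos': array([ 0.14393685, -0.50451022,  0.22613747]), 'tool_rot': array([-3.14025951e+00, -1.90622913e-04,  2.77801986e-01]), 'contact_force': array([-0.66443429,  0.31694947, -0.15903775]), 'torque': array([ 0.04489241, -0.03155919,  0.00870466]), 'grip_force': 0.0, 'opening': 0.09195924062732083} -0.0188
```

View pics/top0.png

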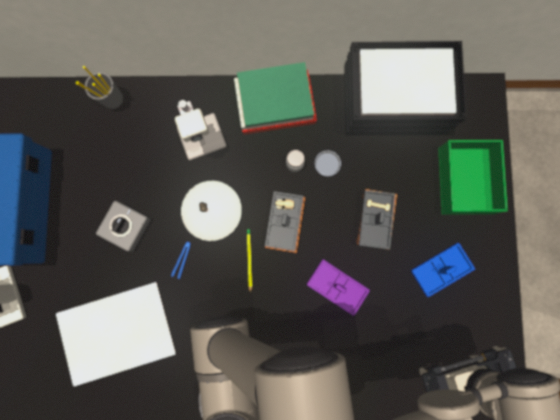

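View pics/side0.png

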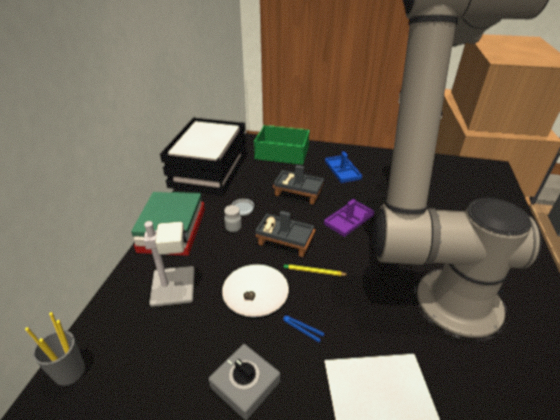

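The top view shows the switch at about (121,225), the skull tray at (285,220), the camera head at (190,122) and the leg bone tray at (378,218). The side view agrees, and the camera faces the robot.

Run:
```python
from h import *
for n,boxes in(("top",dict(switch=(85,190,160,265),tray=(255,180,315,265),cam=(160,85,240,165))),("side",dict(switch=(200,335,290,415),tray=(245,200,325,260),cam=(130,210,205,310)))):
    z=np.load(n+"0.npz"); img,P=z['img'],z['P']
    for k,(a,b,c,e) in boxes.items():
        im=img[b:e,a:c]; p=P[b:e,a:c]; Z=p[...,2]
        cv2.imwrite(f"pics/c_{n}_{k}.png",cv2.resize(im[:,:,::-1],(390,300)))
        print(n,k,np.histogram(Z[np.isfinite(Z)],bins=np.arange(-.01,.3,.01))[0])
    
ims=[[cv2.imread(f"pics/c_{n}_{k}.png") for k in("switch","tray")] for n in("top","side")]
cv2.imwrite("pics/m1.png",np.vstack([np.hstack(r) for r in ims]))
cv2.imwrite("pics/m2.png",np.hstack([cv2.imread(f"pics/c_{n}_cam.png") for n in("top","side")]))
```

```text
top switch [2246 1771   47   43  368  907  104   21   80    1    0    0    0    0
    0    0    0    0    0    0    0    0    0    0    0    0    0    0
    0    0]
top tray [1735 1557    0    0  103 1084  393  115   44    0    4    2   47    0
    0    0    0    0    0    0    0    0    0    0    0    0    0    0
    0    0]
top cam [2324 2174  839   37    0    2   55    0    3    0    0    0    0    0
    0    0    0   17   31   54  238  536   13   21   30    0    0    0
    0    0]
side switch [2994 1232  138  148  553 1695  215   50  139    0    0    0    0    0
    0    0    0    0    0    0    0    0    0    0    0    0    0    0
    0    0]
side tray [2482  837   52   26  157  603  368  106   39   26   26   30   27    0
    0    0    0    0    0    0    0    0    0    0    0    0    0    0
    0    0]
side cam [2505  704 1373  156  100   72  100   88  898   21   22   19   21   21
   19   17   16   76  139  141  287  406   28   43   11    0    0    0
    0    0]
```

View pics/m1.png

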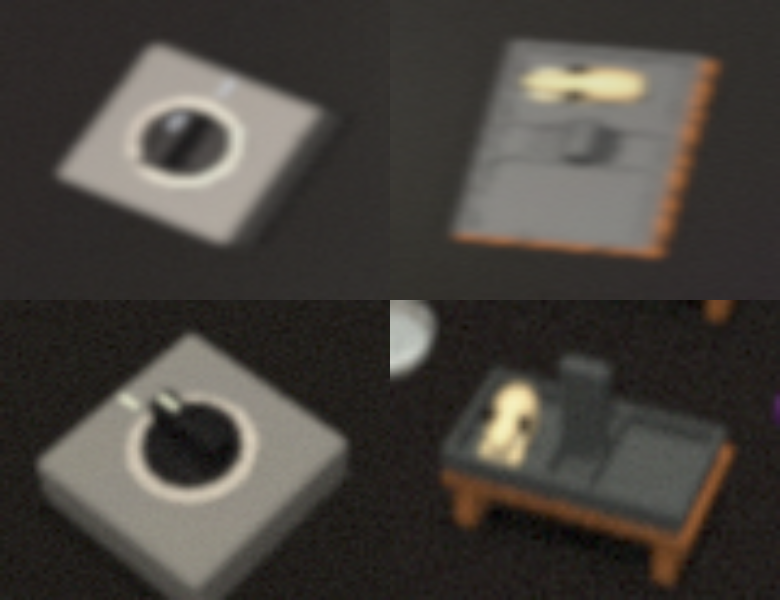

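View pics/m2.png

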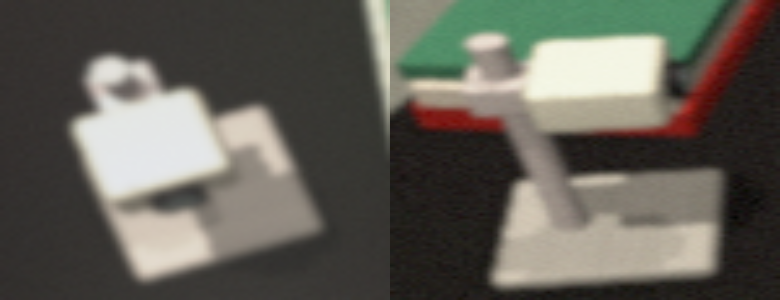

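The crops show the knob bar with its white pointer lined up with the box mark, the skull in the far pocket, and the camera head looking down-right in the top crop.

```bash
cat >> h.py <<'E'
def rect(pts):
    (c,s,a)=cv2.minAreaRect((pts[:,:2]*1000).astype(np.float32)); return np.round(c,1),np.round(s,1),round(a,1)
E
python3 - <<'E'
from h import *
def sel(n,b,zr,m=None):
    z=np.load(n+"0.npz"); a,b_,c,e=b; im=z['img'][b_:e,a:c].astype(int); p=z['P'][b_:e,a:c]
    k=(p[...,2]>zr[0])&(p[...,2]<zr[1])
    if m is not None: k&=m(im)
    return p[k]
T=dict(switch=(85,190,160,265),tray=(255,180,315,265),cam=(160,85,240,165));S=dict(switch=(200,335,290,415),tray=(245,200,325,260),cam=(130,210,205,310))
ivory=lambda i:(i[...,0]-i[...,2]>40)&(i[...,0]>150)
for n,B in(("top",T),("side",S)):
    def show(l,p): print(n,l,len(p),"mean",(p.mean(0)*1000).round(1),"rect",*rect(p),"zmax",(np.percentile(p[:,2],[50,95])*1000).round(1))
    show("boxtop",sel(n,B['switch'],(.036,.048)))
    show("knob",sel(n,B['switch'],(.067,.085)))
    show("traytop",sel(n,B['tray'],(.036,.066)))
    show("handle",sel(n,B['tray'],(.108,.13)))
    show("skull",sel(n,B['tray'],(.048,.09),ivory))
    show("head",sel(n,B['cam'],(.18,.208)))
    show("headtop",sel(n,B['cam'],(.196,.208)))
    show("column",sel(n,B['cam'],(.215,.25)))
    show("foot",sel(n,B['cam'],(.01,.025)))
    # box/pocket plane fits
    z=np.load(n+"0.npz")
E
```

```text
top boxtop 1191 mean [483.5 338.   41.7] rect [484.  339.7] [111.4 110.1] 62.5 zmax [41.7 46.1]
top knob 88 mean [484.  338.7  74.5] rect [484.1 339.8] [15.9 43.4] 63.5 zmax [74.8 79. ]
top traytop 1629 mean [ 490.1 -127.3   47.6] rect [ 493.7 -127.9] [ 89.7 159.4] 80.9 zmax [45.7 58.7]
top handle 49 mean [ 495.3 -125.3  114.4] rect [ 495.6 -125.3] [11.8 28.4] 81.7 zmax [114.4 118.1]
top skull 143 mean [ 536.3 -129.6   66.3] rect [ 487.6 -129.6] [ 73.9 140.1] 81.2 zmax [67.5 74. ]
top head 826 mean [732.1 112.2 199.8] rect [740.7 116.5] [99.7 70.2] 20.6 zmax [201.4 205.1]
top headtop 670 mean [732.8 112.7 201.9] rect [740.6 116.3] [94.3 69.6] 20.1 zmax [202.1 205.3]
top column 58 mean [771.1 127.9 228.5] rect [773.  129.3] [20.  16.6] 46.9 zmax [230.3 233.8]
top foot 876 mean [741.7 106.8  15.5] rect [753. 121.] [110.3 120.1] 21.1 zmax [15.5 19.7]
side boxtop 2107 mean [482.9 351.2  41.3] rect [484.9 345.2] [109.8 109.2] 62.6 zmax [41.3 44.1]
side knob 159 mean [484.  346.4  73.9] rect [484.9 344.7] [13.9 43.4] 62.1 zmax [74.6 77.4]
side traytop 1109 mean [ 490.2 -113.    48.2] rect [ 495.  -120.6] [ 90.7 161. ] 80.8 zmax [46.4 60.1]
side handle 37 mean [ 495.4 -119.4  111.8] rect [ 495.2 -121. ] [14.6 27.7] 82.3 zmax [112.1 114.9]
side skull 109 mean [ 542.8 -118.9   62.5] rect [ 543.3 -133. ] [72.  25.1] 88.3 zmax [64.5 71.5]
side head 832 mean [734.  127.9 196.9] rect [741.1 122.2] [99.7 70.4] 21.8 zmax [199.9 203.1]
side headtop 530 mean [732.9 121.9 201. ] rect [738.9 121. ] [89.6 70.3] 21.4 zmax [201.1 203.5]
side column 67 mean [771.4 135.1 225.7] rect [772.6 133.3] [17.4 20.7] 18.6 zmax [228.  230.9]
side foot 1427 mean [756.5 113.6  14.7] rect [825.9  17.3] [188.6 378.2] 17.1 zmax [14.4 18.4]
```

```bash
cat >> h.py <<'E'
def go(x,y,z,yawdeg,s=None):
    s=s or monitor.observe(); p=s['tool_pos']; Rm=R.from_euler('xyz',s['tool_rot']).as_matrix()
    t=Rm.T@(np.array([x,y,z])-p)*100
    sp=-(yawdeg-np.degrees(s['tool_rot'][2])); sp=(sp+180)%360-180
    print("shift cm",t.round(2),"spin",round(sp,2),"dist",round(np.linalg.norm(t),1)); return t,sp
E
python3 -c "
from h import *
go(.48,-.20,.22,100);go(.4845,.342,.16,152.5)"
```

```text
shift cm [ 40.67 -20.07   0.65] spin -84.08 dist 45.4
shift cm [ 55.96 -72.06   6.72] spin -136.58 dist 91.5
```

Emit:
{"op": "send_rows", "data": {"targets": [{"translation": [4, -2, 0], "spin": -8, "jaw": 1}, {"translation": [8, -4, 0], "spin": -16, "jaw": 1}, {"translation": [12, -6, 0], "spin": -24, "jaw": 1}, {"translation": [16, -8, 0], "spin": -32, "jaw": 1}, {"translation": [20, -10, 0], "spin": -40, "jaw": 1}], "force": 15}}

```text
time: 0.6
tool_pos: [0.3098, -0.3523, 0.2265]
tool_rot: [-3.141, -0.0, 0.981]
contact_force: [-0.6, 0.1, 0.5]
opening: 0.092
grip_force: 0.0
```

```bash
python3 -c "
from h import *
print(monitor.observe()['tool_pos'])
go(.46,-.15,.22,100);go(.4845,.342,.16,152.5)"
```

```text
[ 0.30981353 -0.35234813  0.22650167]
shift cm [25.17  1.23  0.65] spin -43.78 dist 25.2
shift cm [ 67.42 -24.08   6.67] spin -96.28 dist 71.9
```

Emit:
{"op": "send_rows", "data": {"targets": [{"translation": [4.8, 0.2, 0], "spin": -8, "jaw": 1}, {"translation": [9.6, 0.4, 0], "spin": -16, "jaw": 1}, {"translation": [14.4, 0.7, 0], "spin": -24, "jaw": 1}, {"translation": [19.2, 1, 0], "spin": -32, "jaw": 1}, {"translation": [24, 1.2, 0], "spin": -40, "jaw": 1}]}}

```text
time: 1.1
tool_pos: [0.4541, -0.16, 0.2265]
tool_rot: [-3.141, -0.0, 1.68]
contact_force: [0.9, -1.2, 0.3]
opening: 0.092
grip_force: 0.0
```

```bash
python3 -c "
from h import *
print(monitor.observe()['tool_pos'])
go(.4845,.342,.16,152.5)"
```

```text
[ 0.45412434 -0.15999377  0.2265367 ]
shift cm [49.57  8.48  6.65] spin -56.26 dist 50.7
```

Emit:
{"op": "send_rows", "data": {"targets": [{"translation": [4.8, 0.8, 0], "spin": -5, "jaw": 1}, {"translation": [9.6, 1.6, 0], "spin": -10, "jaw": 1}, {"translation": [14.4, 2.4, 0], "spin": -15, "jaw": 1}, {"translation": [19.2, 3.2, 0], "spin": -20, "jaw": 1}, {"translation": [24, 4, 0], "spin": -25, "jaw": 1}]}}

```text
time: 1.6
tool_pos: [0.468, 0.083, 0.2265]
tool_rot: [-3.141, -0.0, 2.114]
contact_force: [1.5, -1.0, 0.6]
opening: 0.0919
grip_force: 0.0
```

```bash
python3 -c "
from h import *
print(monitor.observe()['tool_pos'])
go(.4845,.342,.16,152.5)"
```

```text
[0.46796323 0.08300782 0.22651321]
shift cm [21.32 14.8   6.65] spin -31.38 dist 26.8
```

Emit:
{"op": "send_rows", "data": {"targets": [{"translation": [4, 2.8, 0.8], "spin": -6.2, "jaw": 1}, {"translation": [8, 5.6, 1.6], "spin": -12.4, "jaw": 1}, {"translation": [12, 8.4, 2.4], "spin": -18.6, "jaw": 1}, {"translation": [16, 11.2, 3.2], "spin": -25, "jaw": 1}, {"translation": [20, 14, 4], "spin": -31.4, "jaw": 1}]}}

```text
time: 2.1
tool_pos: [0.4853, 0.3265, 0.186]
tool_rot: [-3.141, -0.0, 2.663]
contact_force: [-0.0, -0.7, 0.4]
opening: 0.0919
grip_force: 0.0
```

Run:
```python
from h import *
for i in range(4): img,d,P=cloud("side")
s=monitor.observe(); print(s['tool_pos'],np.degrees(s['tool_rot']))
go(.4845,.342,.12,152.5)
x,y,z=s['tool_pos']
m=(np.hypot(P[...,0]-x,P[...,1]-y)<.12)&(P[...,2]>z-.02)&(P[...,2]<z+.04)
p=P[m]; print(len(p),p.min(0),p.max(0),rect(p),s['opening'])
for zz in np.arange(z-.01,z+.04,.01):
    q=p[(p[:,2]>zz)&(p[:,2]<zz+.01)]
    if len(q)>5: print(zz.round(3),len(q),rect(q))
imt,dt,Pt=cloud("top")
m=(np.hypot(Pt[...,0]-x,Pt[...,1]-y)<.12)&(Pt[...,2]>z-.02)&(Pt[...,2]<z+.14)
q=Pt[m]; print("top",len(q), rect(q) if len(q) else '')
v=np.hstack([img[200:420,150:400],imt[130:350,20:270]])
cv2.imwrite("pics/hov.png",cv2.resize(v[:,:,::-1],None,fx=1.6,fy=1.6))
```

```text
[0.48498378 0.32520619 0.18555924] [-1.79884557e+02 -5.32577797e-02  1.52414971e+02]
shift cm [0.81 1.48 6.55] spin -0.09 dist 6.8
169 [0.44488395 0.27630122 0.18343047] [0.50428307 0.38932851 0.22477739] (array([481.6, 328.6]), array([126.7,  20.9]), 62.3) 0.09188523243427235
0.186 41 (array([482.9, 330.5]), array([111.9,  19.9]), 62.7)
0.196 55 (array([481. , 331.2]), array([122.8,  17.4]), 62.3)
0.206 37 (array([482., 330.]), array([122.2,  19.4]), 62.8)
0.216 31 (array([455.2, 286. ]), array([25.5, 12.1]), 18.1)
top 945 (array([476.2, 310.7]), array([161.7,  72.9]), 62.7)
```

View pics/hov.png

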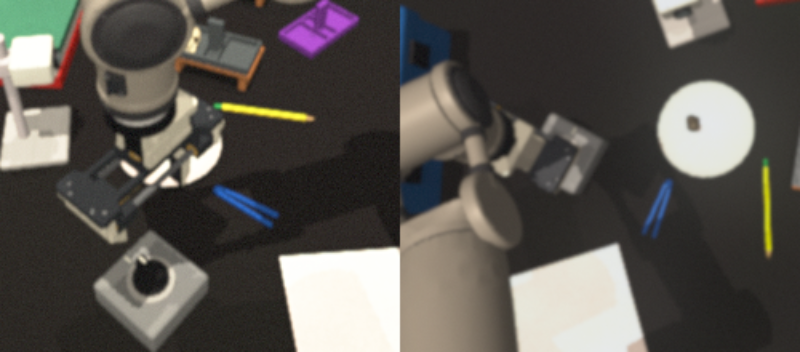

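The hover picture shows the open gripper above the switch box, with nothing else near. The side camera reads y about 4 mm high compared with the known tool pose, so I trust the top view: knob at about (484.5, 340.5).

```bash
python3 -c "
from h import *
go(.4845,.3405,.057,152.5)"
```

```text
shift cm [ 0.82  1.42 12.91] spin -0.19 dist 13.0
```

Emit:
{"op": "send_rows", "data": {"targets": [{"translation": [0.4, 0.7, 2], "spin": 0, "jaw": 1}, {"translation": [0.8, 1.4, 4.5], "spin": 0, "jaw": 1}, {"translation": [0.8, 1.4, 7.5], "spin": 0, "jaw": 1}, {"translation": [0.8, 1.4, 9.5], "spin": 0, "jaw": 1}, {"translation": [0.8, 1.4, 11], "spin": 0, "jaw": 1}]}}

```text
time: 2.85
tool_pos: [0.4851, 0.3385, 0.0757]
tool_rot: [-3.14, -0.001, 2.655]
contact_force: [0.4, 0.1, 0.1]
opening: 0.0917
grip_force: 0.0
```

```bash
python3 -c "
from h import *
print(monitor.observe()['tool_pos']);go(.4845,.3405,.057,152.5)"
```

```text
[0.48512094 0.33854417 0.07569011]
shift cm [0.15 0.15 1.87] spin -0.35 dist 1.9
```

Emit:
{"op": "send_rows", "data": {"targets": [{"translation": [0.1, 0.1, 0.9], "spin": 0, "jaw": 1}, {"translation": [0.15, 0.15, 1.8], "spin": 0, "jaw": 0.8}, {"translation": [0.15, 0.15, 1.8], "spin": 0, "jaw": 0.6}, {"translation": [0.15, 0.15, 1.8], "spin": 0, "jaw": 0.4}, {"translation": [0.15, 0.15, 1.8], "spin": 0, "jaw": 0.25}], "force": 10}}

```text
time: 3.35
tool_pos: [0.485, 0.3428, 0.0595]
tool_rot: [3.14, 0.001, 2.658]
contact_force: [-0.5, -0.5, 0.1]
opening: 0.0644
grip_force: 0.0
```

Emit:
{"op": "send_rows", "data": {"targets": [{"translation": [0, 0, 0], "spin": 0, "jaw": 0}, {"translation": [0, 0, 0], "spin": 0, "jaw": 0}, {"translation": [0, 0, 0], "spin": 0, "jaw": 0}, {"translation": [0, 0, 0], "spin": 0, "jaw": 0}, {"translation": [0, 0, 0], "spin": 0, "jaw": 0}], "force": 10}}

```text
time: 3.85
tool_pos: [0.4845, 0.3427, 0.0587]
tool_rot: [-3.141, 0.0, 2.658]
contact_force: [0.1, 0.4, -0.1]
opening: 0.0243
grip_force: 0.0
```

```bash
python3 -c "
from h import *
print(monitor.observe())"
```

```text
{'time': 3.85, 'qpos': array([ 4.86509696e-01,  6.38094965e-01,  1.53283590e+00, -1.06637214e-04,
        9.70734617e-01, -6.01083406e-01]), 'qvel': array([ 0.00034744,  0.00171281, -0.00069363,  0.00058587,  0.00154975,
       -0.00086587]), 'joint_efforts': array([ 5.05878197e-03, -5.32178628e+01, -2.00432718e+01,  3.79125704e-02,
        7.71480426e-02,  1.37105371e-04]), 'tool_pos': array([0.4845186 , 0.34266486, 0.05866003]), 'tool_rot': array([-3.14148282e+00,  3.13916903e-05,  2.65844965e+00]), 'contact_force': array([ 0.05868612,  0.387988  , -0.13704059]), 'torque': array([ 0.00514649, -0.21341546,  0.03277518]), 'grip_force': 0.0, 'opening': 0.024269155188201875}
```

Emit:
{"op": "send_rows", "data": {"targets": [{"translation": [0, -0.1, 0], "spin": 0, "jaw": 0.2}, {"translation": [0, -0.1, 0], "spin": 0, "jaw": 0.15}, {"translation": [0, -0.1, 0], "spin": 0, "jaw": 0.1}, {"translation": [0, -0.1, 0], "spin": 0, "jaw": 0}, {"translation": [0, -0.1, 0], "spin": 0, "jaw": 0}], "force": 10}}

```text
time: 4.35
tool_pos: [0.4844, 0.3425, 0.0587]
tool_rot: [3.14, 0.0, 2.659]
contact_force: [1.8, 4.6, -3.2]
opening: 0.0138
grip_force: 10.0
```

```bash
python3 -c "
from h import *
print(monitor.observe())"
```

```text
{'time': 4.35, 'qpos': array([ 4.86006284e-01,  6.37064074e-01,  1.53493314e+00,  6.68893886e-04,
        9.68149810e-01, -6.02080828e-01]), 'qvel': array([ 0.0001792 , -0.00118257, -0.00065754, -0.00260332, -0.00053973,
        0.00177418]), 'joint_efforts': array([-1.78708266e+00, -5.43347347e+01, -1.86289591e+01, -8.31969380e-01,
        1.30946059e+00,  2.73955782e-02]), 'tool_pos': array([0.48441396, 0.34250442, 0.05866512]), 'tool_rot': array([3.14008891e+00, 3.64070554e-04, 2.65850442e+00]), 'contact_force': array([ 1.82686453,  4.59729913, -3.18098265]), 'torque': array([ 0.88891315, -0.43298863,  0.01177747]), 'grip_force': 9.99377153813839, 'opening': 0.013827929221538436}
```

Emit:
{"op": "send_rows", "data": {"targets": [{"translation": [0, 0.1, 0], "spin": 0, "jaw": 0}, {"translation": [0, 0.1, 0], "spin": 8, "jaw": 0}, {"translation": [0, 0.1, 0], "spin": 16, "jaw": 0}, {"translation": [0, 0.1, 0], "spin": 24, "jaw": 0}, {"translation": [0, 0.1, 0], "spin": 32, "jaw": 0}], "force": 20}}

```text
time: 4.85
tool_pos: [0.4852, 0.3433, 0.0587]
tool_rot: [3.14, -0.0, 2.094]
contact_force: [3.6, 5.0, -4.2]
opening: 0.0138
grip_force: 20.0
```

Emit:
{"op": "send_rows", "data": {"targets": [{"translation": [0, 0, 0], "spin": 7, "jaw": 0}, {"translation": [0, 0, 0], "spin": 14, "jaw": 0}, {"translation": [0, 0, 0], "spin": 21, "jaw": 0}, {"translation": [0, 0, 0], "spin": 25, "jaw": 0}, {"translation": [0, 0, 0], "spin": 28, "jaw": 0}]}}

```text
time: 5.35
tool_pos: [0.4861, 0.3436, 0.0587]
tool_rot: [3.138, -0.002, 1.609]
contact_force: [6.2, 6.5, -7.0]
opening: 0.0138
grip_force: 20.0
```

```bash
python3 -c "
from h import *
print(monitor.observe())"
```

```text
{'time': 5.35, 'qpos': array([4.86573521e-01, 6.38876479e-01, 1.53103345e+00, 1.03609661e-04,
       9.67659312e-01, 4.48749707e-01]), 'qvel': array([ 0.00095035,  0.00188997,  0.00058015, -0.00179112, -0.00220443,
        0.50403674]), 'joint_efforts': array([ -0.82866786, -55.89417458, -17.26490915,  -0.49300639,
         2.57127777,  -0.39784801]), 'tool_pos': array([0.48613143, 0.3436229 , 0.05871997]), 'tool_rot': array([ 3.13800472e+00, -1.82260078e-03,  1.60856481e+00]), 'contact_force': array([ 6.24587406,  6.47960676, -7.01675422]), 'torque': array([ 0.98241353, -1.16120906,  0.07646734]), 'grip_force': 19.99980390071869, 'opening': 0.01378248378034989}
```

Emit:
{"op": "send_rows", "data": {"targets": [{"translation": [0, 0, 0], "spin": 1, "jaw": 0}, {"translation": [0, 0, 0], "spin": 2, "jaw": 0}, {"translation": [0, 0, 0], "spin": 3, "jaw": 0}, {"translation": [0, 0, 0], "spin": 4, "jaw": 0}, {"translation": [0, 0, 0], "spin": 4, "jaw": 0}]}}

```text
time: 5.85
tool_pos: [0.4862, 0.3435, 0.0587]
tool_rot: [3.138, -0.002, 1.542]
contact_force: [7.0, 4.6, -6.6]
opening: 0.0139
grip_force: 20.7
```

```bash
python3 -c "
from h import *
s=monitor.observe();print(s['tool_rot'],s['torque'],s['joint_efforts'][5],s['contact_force'])"
```

```text
[ 3.13792071e+00 -1.72571425e-03  1.54197620e+00] [ 0.95467633 -1.21331338  0.48464188] 0.6781589426100254 [ 6.9612454   4.57474473 -6.59249936]
```

Emit:
{"op": "send_rows", "data": {"targets": [{"translation": [0, 0, 0], "spin": -4, "jaw": 1}, {"translation": [0, 0, 0], "spin": -4, "jaw": 1}, {"translation": [0, 0, 0], "spin": -4, "jaw": 1}, {"translation": [0, 0, 0], "spin": -4, "jaw": 1}, {"translation": [0, 0, 0], "spin": -4, "jaw": 1}]}}

```text
time: 6.35
tool_pos: [0.4842, 0.3423, 0.0585]
tool_rot: [-3.141, 0.001, 1.611]
contact_force: [-0.2, 0.4, -0.5]
opening: 0.0495
grip_force: 0.0
```

Emit:
{"op": "send_rows", "data": {"targets": [{"translation": [0, 0, 0], "spin": 0, "jaw": 1}, {"translation": [0, 0, -2], "spin": 0, "jaw": 1}, {"translation": [0, 0, -6], "spin": 0, "jaw": 1}, {"translation": [0, 0, -10], "spin": 0, "jaw": 1}, {"translation": [0, 0, -14], "spin": 0, "jaw": 1}]}}

```text
time: 6.85
tool_pos: [0.4841, 0.3423, 0.2]
tool_rot: [-3.141, 0.001, 1.611]
contact_force: [0.6, 0.7, 0.2]
opening: 0.0892
grip_force: 0.0
```

Run:
```python
from h import *
img,d,P=cloud("side")
p=P[330:415,195:295]; q=p[(p[...,2]>.066)&(p[...,2]<.085)]
print(len(q),rect(q),monitor.observe()['tool_pos'],monitor.observe()['opening'])
go(.487,-.125,.2,100)
```

```text
158 (array([485. , 344.5]), array([14.6, 43.4]), 60.7) [0.48687801 0.34383385 0.2076135 ] 0.09074389392263127
shift cm [-46.85  -1.87   0.53] spin -7.7 dist 46.9
```

The knob sprang back to its rest angle. Gripping it showed the true position is about +1.5 mm in x and +1.3 mm in y from the mean of the two cameras, and I'll apply that offset to the tray and lens.

Emit:
{"op": "send_rows", "data": {"targets": [{"translation": [-4.7, -0.1, 0], "spin": -8, "jaw": 1}, {"translation": [-9.4, -0.2, 0], "spin": -16, "jaw": 1}, {"translation": [-14.1, -0.3, 0], "spin": -24, "jaw": 1}, {"translation": [-18.8, -0.4, 0], "spin": -32, "jaw": 1}, {"translation": [-23.5, -0.5, 0], "spin": -40, "jaw": 1}]}}

```text
time: 7.4
tool_pos: [0.4887, 0.1113, 0.1986]
tool_rot: [-3.141, 0.0, 2.298]
contact_force: [-0.1, -0.2, -0.3]
opening: 0.092
grip_force: 0.0
```

```bash
python3 -c "
from h import *
print(monitor.observe()['tool_pos'],np.degrees(monitor.observe()['tool_rot']));go(.497,-.122,.2,171);go(.497,-.122,.083,171)"
```

```text
[0.48866417 0.11134492 0.1986103 ] [-1.79978200e+02  1.08764036e-02  1.31663139e+02]
shift cm [-17.99 -14.89  -0.13] spin -39.34 dist 23.3
shift cm [-17.98 -14.88  11.57] spin -39.34 dist 26.1
```

Emit:
{"op": "send_rows", "data": {"targets": [{"translation": [-4, -3.2, 0], "spin": -8, "jaw": 1}, {"translation": [-8, -6.4, 0], "spin": -16, "jaw": 1}, {"translation": [-12, -9.6, 0], "spin": -24, "jaw": 1}, {"translation": [-15.5, -12.8, 0], "spin": -32, "jaw": 1}, {"translation": [-17.8, -14.6, 0], "spin": -39.4, "jaw": 1}]}}

```text
time: 7.9
tool_pos: [0.4966, -0.1109, 0.1986]
tool_rot: [-3.141, -0.0, 2.956]
contact_force: [0.6, -0.4, -0.1]
opening: 0.0919
grip_force: 0.0
```

Run:
```python
from h import *
for i in range(2): img,d,P=cloud("side")
s=monitor.observe();print(s['tool_pos'],np.degrees(s['tool_rot']))
x,y,z=s['tool_pos']
m=(np.hypot(P[...,0]-x,P[...,1]-y)<.12)&(P[...,2]>z-.005)&(P[...,2]<z+.025)
p=P[m]; print("fingers",len(p),rect(p))
m=(np.hypot(P[...,0]-x,P[...,1]-y)<.05)&(P[...,2]>.104)&(P[...,2]<.13)
print("handle",m.sum(),rect(P[m]) if m.sum()>4 else'')
go(.497,-.122,.083,171)
```

```text
[ 0.49708514 -0.11408748  0.19845559] [-1.79887445e+02  2.39894676e-02  1.69014076e+02]
fingers 84 (array([ 495.8, -112.7]), array([127.5,  22.6]), 79.3)
handle 48 (array([ 495.7, -118.8]), array([15.9, 28.5]), 77.7)
shift cm [-0.14 -0.76 11.55] spin -1.99 dist 11.6
```

Emit:
{"op": "send_rows", "data": {"targets": [{"translation": [-0.1, -0.4, 2.5], "spin": -1, "jaw": 1}, {"translation": [-0.1, -0.8, 5], "spin": -2, "jaw": 1}, {"translation": [-0.1, -0.8, 7.5], "spin": -2, "jaw": 1}, {"translation": [-0.1, -0.8, 9.5], "spin": -2, "jaw": 1}, {"translation": [-0.1, -0.8, 10.5], "spin": -2, "jaw": 1}]}}

```text
time: 8.5
tool_pos: [0.4956, -0.1162, 0.0919]
tool_rot: [3.141, -0.003, 2.985]
contact_force: [-0.8, 1.0, -0.3]
opening: 0.0913
grip_force: 0.0
```

```bash
python3 -c "
from h import *
s=monitor.observe();print(s['tool_pos'],np.degrees(s['tool_rot']),s['contact_force']);go(.497,-.122,.082,171)"
```

```text
[ 0.49556419 -0.11616645  0.09192784] [179.95914665  -0.18568929 171.00201443] [-0.80208669  0.99037271 -0.25376023]
shift cm [-0.24 -0.55  0.99] spin 0.0 dist 1.2
```

Emit:
{"op": "send_rows", "data": {"targets": [{"translation": [0, 0, 0.5], "spin": 0, "jaw": 1}, {"translation": [0, 0, 0.9], "spin": 0, "jaw": 0.8}, {"translation": [0, 0, 0.9], "spin": 0, "jaw": 0.7}, {"translation": [0, 0, 0.9], "spin": 0, "jaw": 0.6}, {"translation": [0, 0, 0.9], "spin": 0, "jaw": 0.6}], "force": 8}}

```text
time: 9.0
tool_pos: [0.4971, -0.1173, 0.0854]
tool_rot: [-3.141, 0.001, 2.986]
contact_force: [0.5, -0.3, -0.2]
opening: 0.0644
grip_force: 0.0
```

```bash
python3 -c "
from h import *
s=monitor.observe();print(s['tool_pos'],np.degrees(s['tool_rot']),s['contact_force'],s['qvel'].max());go(.497,-.122,.082,171)"
```

```text
[ 0.49712982 -0.11731737  0.08540272] [-1.79979591e+02  7.82225166e-02  1.71058359e+02] [ 0.50881305 -0.3475673  -0.20347553] 0.003308839459042718
shift cm [-0.06 -0.46  0.34] spin 0.06 dist 0.6
```

Settled at y = -117.3, so I'll shift along tool y by -0.45.

Emit:
{"op": "send_rows", "data": {"targets": [{"translation": [0, -0.45, 0.3], "spin": 0, "jaw": 0.5}, {"translation": [0, -0.45, 0.3], "spin": 0, "jaw": 0.4}, {"translation": [0, -0.45, 0.3], "spin": 0, "jaw": 0.3}, {"translation": [0, -0.45, 0.3], "spin": 0, "jaw": 0.25}, {"translation": [0, -0.45, 0.3], "spin": 0, "jaw": 0.25}], "force": 8}}

```text
time: 9.5
tool_pos: [0.496, -0.1216, 0.0817]
tool_rot: [-3.142, 0.0, 2.986]
contact_force: [-0.6, 0.1, 0.3]
opening: 0.0254
grip_force: 0.0
```

Emit:
{"op": "send_rows", "data": {"targets": [{"translation": [0, 0, 0], "spin": 0, "jaw": 0.2}, {"translation": [0, 0, 0], "spin": 0, "jaw": 0.17}, {"translation": [0, 0, 0], "spin": 0, "jaw": 0.15}, {"translation": [0, 0, 0], "spin": 0, "jaw": 0.13}, {"translation": [0, 0, 0], "spin": 0, "jaw": 0.1}], "force": 8}}

```text
time: 10.0
tool_pos: [0.4961, -0.1217, 0.0818]
tool_rot: [-3.141, 0.0, 2.986]
contact_force: [-1.0, -1.1, 0.8]
opening: 0.0118
grip_force: 8.0
```

Emit:
{"op": "send_rows", "data": {"targets": [{"translation": [0, 0, 0], "spin": 0, "jaw": 0}, {"translation": [0, 0, 0], "spin": 0, "jaw": 0}, {"translation": [0, 0, 0], "spin": 0, "jaw": 0}, {"translation": [0, 0, 0], "spin": 0, "jaw": 0}, {"translation": [0, 0, 0], "spin": 0, "jaw": 0}], "force": 35}}

```text
time: 10.5
tool_pos: [0.4961, -0.1217, 0.0818]
tool_rot: [-3.141, 0.0, 2.986]
contact_force: [-0.4, -1.8, 0.4]
opening: 0.0117
grip_force: 35.0
```

Emit:
{"op": "send_rows", "data": {"targets": [{"translation": [0, 0, -0.3], "spin": 0, "jaw": 0}, {"translation": [0, 0, -1], "spin": 0, "jaw": 0}, {"translation": [0, 0, -2], "spin": 0, "jaw": 0}, {"translation": [0, 0, -3.2], "spin": 0, "jaw": 0}, {"translation": [0, 0, -4.5], "spin": 0, "jaw": 0}]}}

```text
time: 11.0
tool_pos: [0.4961, -0.1216, 0.128]
tool_rot: [-3.141, 0.0, 2.986]
contact_force: [-0.7, -0.4, -2.2]
opening: 0.0119
grip_force: 35.0
```

Emit:
{"op": "send_rows", "data": {"targets": [{"translation": [0, 0, -1.8], "spin": 0, "jaw": 0}, {"translation": [0, 0, -3.6], "spin": 0, "jaw": 0}, {"translation": [0, 0, -5.4], "spin": 0, "jaw": 0}, {"translation": [0, 0, -7], "spin": 0, "jaw": 0}, {"translation": [0, 0, -7.7], "spin": 0, "jaw": 0}]}}

```text
time: 11.5
tool_pos: [0.4967, -0.1218, 0.2062]
tool_rot: [-3.141, 0.004, 2.986]
contact_force: [0.9, 0.7, -2.0]
opening: 0.0118
grip_force: 35.0
```

```bash
python3 -c "
from h import *
for i in range(4): img,d,P=cloud('side')
cv2.imwrite('pics/lift.png',img[:,:,::-1])
s=monitor.observe();print(s['tool_pos'],np.degrees(s['tool_rot']),s['contact_force'],s['grip_force']);go(.561,.051,.204,201)"
```

```text
[ 0.49569493 -0.1214602   0.20340918] [ 1.79997664e+02 -3.19933715e-02  1.71070654e+02] [ 0.36482432 -0.32791917 -1.27908192] 34.99647617340088
shift cm [-3.77 18.05 -0.06] spin -29.93 dist 18.4
```

View pics/lift.png

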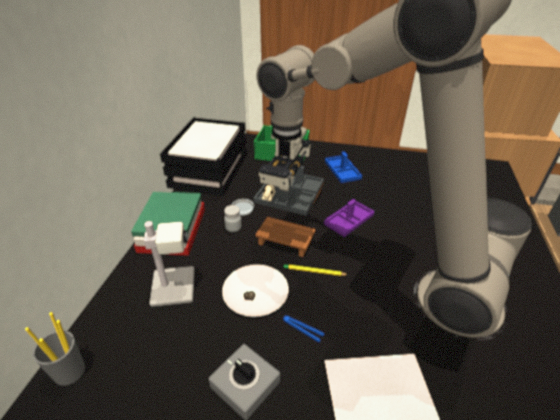

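The picture shows the tray in the air around (290,190) with the skull still in its pocket, and riser A empty at (285,235). I'll move it to just short of the lens.

Emit:
{"op": "send_rows", "data": {"targets": [{"translation": [-0.2, 1, 0], "spin": -3, "jaw": 0}, {"translation": [-0.6, 3, 0], "spin": -6, "jaw": 0}, {"translation": [-1, 5, 0], "spin": -9, "jaw": 0}, {"translation": [-1.4, 7, 0], "spin": -12, "jaw": 0}, {"translation": [-1.7, 9, 0], "spin": -15, "jaw": 0}]}}

```text
time: 12.2
tool_pos: [0.5265, -0.0345, 0.2026]
tool_rot: [3.141, -0.002, -3.034]
contact_force: [0.4, -0.6, -2.1]
opening: 0.012
grip_force: 35.0
```

```bash
python3 -c "
from h import *
go(.540,.043,.204,201)"
```

```text
shift cm [-2.17  7.56 -0.14] spin -14.82 dist 7.9
```

Emit:
{"op": "send_rows", "data": {"targets": [{"translation": [-0.5, 2, 0], "spin": -4, "jaw": 0}, {"translation": [-1.1, 3.8, 0], "spin": -8, "jaw": 0}, {"translation": [-1.6, 5.5, 0], "spin": -11.5, "jaw": 0}, {"translation": [-2, 6.8, 0], "spin": -14, "jaw": 0}, {"translation": [-2.2, 7.5, 0], "spin": -15, "jaw": 0}]}}

```text
time: 12.7
tool_pos: [0.5405, 0.0426, 0.2029]
tool_rot: [3.141, -0.001, -2.772]
contact_force: [0.3, -0.9, -1.3]
opening: 0.0121
grip_force: 35.0
```

```bash
cat > look.py <<'E'
from h import *
import sys
for i in range(4): a,_,A=cloud('side')
b,_,B=cloud('top')
cv2.imwrite(f'pics/{sys.argv[1]}.png',np.hstack([cv2.resize(a[150:330,90:330,::-1],(400,300)),cv2.resize(b[60:240,110:350,::-1],(400,300))]))
s=monitor.observe();print(s['tool_pos'],np.degrees(s['tool_rot']),s['contact_force'],s['grip_force'])
for n,im,P in(("side",a,A),("top",b,B)):
    im=im.astype(int); near=np.hypot(P[...,0]-.6,P[...,1]-.06)<.11
    m=near&(P[...,2]>.14)&(P[...,2]<.22)&(im[...,0]-im[...,2]>40)&(im[...,0]>130)
    p=P[m]
    if len(p)>5: print(n,"skull",len(p),(p.mean(0)*1000).round(1),rect(p),"z",(np.percentile(p[:,2],[5,50,97])*1000).round(1), "px",np.argwhere(m).mean(0)[::-1].round())
    hd=(np.hypot(P[...,0]-.74,P[...,1]-.12)<.08)&(P[...,2]>.194)&(P[...,2]<.21)
    print(n,"head",hd.sum(),rect(P[hd]),np.median(P[hd][:,2]))
    co=(np.hypot(P[...,0]-.773,P[...,1]-.131)<.03)&(P[...,2]>.218)&(P[...,2]<.25)
    print(n,"col",rect(P[co]))
E
python3 look.py n1
```

```text
[0.54061823 0.04095678 0.20354098] [-1.79986363e+02 -2.98287673e-02 -1.58995667e+02] [ 0.729173    0.04266909 -1.64205779] 34.99637067317963
side skull 191 [582.2  70.7 183. ] (array([586.5,  58.2]), array([28.6, 72.1]), 20.8) z [168.9 185.7 193.5] px [235. 234.]
side head 606 (array([742.8, 121.6]), array([96.6, 71.3]), 21.7) 0.2008331878115558
side col (array([773.6, 132.2]), array([17.1, 19.4]), 42.3)
top head 736 (array([740.8, 116.8]), array([98.4, 70.3]), 21.2) 0.20174763555676212
top col (array([772.3, 128.6]), array([17. , 17.2]), 46.3)
```

View pics/n1.png

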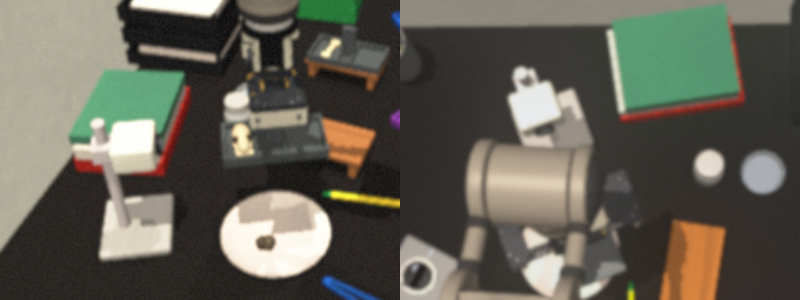

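The view shows the skull in place on the tray at about (240,140) on the left, clear of the camera head at (133,145). The top view is hidden by the arm. The skull mask picked up stray pixels, so I'll measure again with a cleaner one in tray axes.

```bash
cat > sk.py <<'E'
from h import *
im,_,P=cloud('side'); s=monitor.observe(); t=s['tool_pos']; yaw=s['tool_rot'][2]+np.pi
im=im.astype(int)
near=np.hypot(P[...,0]-t[0]-.042,P[...,1]-t[1]-.016)<.06
m=(near&(P[...,2]>.15)&(P[...,2]<.21)&(im[...,0]-im[...,2]>45)&(im[...,0]>140)).astype(np.uint8)
n,l,st,c=cv2.connectedComponentsWithStats(m); k=1+np.argmax(st[1:,4]); m=cv2.erode((l==k).astype(np.uint8),np.ones((2,2)))>0
p=P[m]; ux=np.array([np.cos(yaw),np.sin(yaw)]); uy=np.array([-ux[1],ux[0]])
d=p[:,:2]-t[:2]-np.array([-.0013,.0013])
print(len(p),"px",st[k]); 
for nme,q in(("along",d@ux),("across",d@uy),("z",p[:,2])): print(nme,(np.percentile(q,[1,5,50,95,99])*1000).round(1))
# tray: dark points near
dk=(im.max(-1)<110)&(P[...,2]>.14)&(P[...,2]<.19)&(np.hypot(P[...,0]-t[0],P[...,1]-t[1])<.1)
q=P[dk]; dd=q[:,:2]-t[:2]
f=(np.abs(dd@ux)<.075)&(np.abs(dd@uy)<.04)
print("tray pts",len(q),rect(q)); A=np.c_[dd@ux,dd@uy,np.ones(len(q))]
for sgn,lo,hi in((-1,-.07,-.02),(1,.02,.07)):
    w=((dd@ux)>lo)&((dd@ux)<hi)&((dd@uy)>-.035)&((dd@uy)<.034); print("floor side",sgn,w.sum(),(np.percentile(q[w][:,2],[10,25,50,75,90])*1000).round(1) if w.sum() else'')
e=q[np.abs(dd@uy-.042)<.006]; ee=(e[:,:2]-t[:2])@ux
for a in np.arange(-.08,.08,.02):
    w=(ee>a)&(ee<a+.02)
    if w.sum()>2: print(a.round(2),w.sum(),(np.percentile(e[w][:,2],[5,95])*1000).round(1))
print(t, np.degrees(yaw))
E
python3 sk.py
```

```text
129 px [229 224  13  20 178]
along [36.8 38.8 48.5 58.8 61. ]
across [-12.   -6.7  19.2  31.4  32.9]
z [168.1 170.8 185.5 193.5 194. ]
tray pts 1161 (array([541. ,  44.7]), array([155.6,  89.8]), 20.8)
floor side -1 293 [164.3 165.  165.8 166.6 167.5]
floor side 1 128 [164.3 165.  166.  166.9 175. ]
-0.08 39 [161.7 177.8]
-0.06 49 [162.8 177.2]
-0.04 47 [162.6 178.1]
-0.02 50 [162.6 177.2]
0.0 53 [161.8 177.8]
0.02 51 [162.  177.4]
0.04 45 [161.1 175.9]
0.06 52 [161.1 177.5]
[0.54065294 0.04086669 0.20366114] 20.99367967284742
```

Run:
```python
from h import *
for n,(a,b,c,e),hc in(("top",(255,180,315,265),(495.4,-125.3)),("side",(245,200,325,260),(495.4,-120))):
    z=np.load(n+"0.npz"); im=z['img'][b:e,a:c].astype(int); P=z['P'][b:e,a:c]
    m=((im[...,0]-im[...,2]>45)&(im[...,0]>140)&(P[...,2]>.045)).astype(np.uint8)
    k,l,st,ce=cv2.connectedComponentsWithStats(m)
    # ivory: green channel high versus orange riser
    best=max(range(1,k),key=lambda i:st[i,4]*(im[l==i][:,1].mean()>120)); p=P[l==best]*1000
    y=np.radians(-9.0); ux=np.array([np.cos(y),np.sin(y)]); uy=np.array([-ux[1],ux[0]]); d=p[:,:2]-hc
    print(n,st[best]); 
    for q in(d@ux,d@uy,p[:,2]): print(np.percentile(q,[1,5,50,95,99]).round(1))
    # tray rim extents
    g=(P[...,2]>.05)&(P[...,2]<.06)&(im.max(-1)-im.min(-1)<25); q=P[g]*1000; d=q[:,:2]-hc
    print("rim",[np.percentile(v,[1,3,97,99]).round(1) for v in(d@ux,d@uy)])
```

```text
top [ 21  19  18  10 121]
[37.3 38.8 47.6 58.8 62.4]
[-17.4 -15.2   3.   27.2  30.3]
[48.3 60.3 68.4 74.1 75.2]
rim [array([-74.1, -73.5,  77.9,  78.2]), array([-38.6, -38.1,  41.4,  41.8])]
side [ 19  17  11  16 109]
[35.6 36.8 45.6 57.1 63.9]
[-38.5 -19.3  10.9  29.   30.2]
[48.7 50.1 64.7 71.5 72.8]
rim [array([-77. , -76.6,  77.9,  78.9]), array([-45. , -43.5,  42.3,  43. ])]
```

```bash
python3 -c "
from h import *
go(.5622,.0416,.2037,201.2)"
```

```text
shift cm [-2.04 -0.7  -0.  ] spin -0.21 dist 2.2
```

Emit:
{"op": "send_rows", "data": {"targets": [{"translation": [-0.3, -0.1, 0], "spin": 0, "jaw": 0}, {"translation": [-0.8, -0.3, 0], "spin": 0, "jaw": 0}, {"translation": [-1.3, -0.5, 0], "spin": 0, "jaw": 0}, {"translation": [-1.8, -0.6, 0], "spin": 0, "jaw": 0}, {"translation": [-2.05, -0.7, 0], "spin": 0, "jaw": 0}]}}

```text
time: 13.5
tool_pos: [0.563, 0.0424, 0.2036]
tool_rot: [-3.142, 0.0, -2.774]
contact_force: [-0.1, 0.9, -1.2]
opening: 0.012
grip_force: 35.0
```

Emit:
{"op": "send_rows", "data": {"targets": [{"translation": [0, 0, 0], "spin": 0, "jaw": 0}, {"translation": [0, 0, 0], "spin": 0, "jaw": 0}, {"translation": [0, 0, 0], "spin": 0, "jaw": 0}, {"translation": [0, 0, 0], "spin": 0, "jaw": 0}, {"translation": [0, 0, 0], "spin": 0, "jaw": 0}]}}

```text
time: 14.0
tool_pos: [0.5623, 0.0424, 0.2038]
tool_rot: [-3.141, 0.0, -2.774]
contact_force: [-0.1, -0.9, -1.8]
opening: 0.0123
grip_force: 35.0
```

```bash
python3 sk.py; python3 look.py n2; python3 -c "
from h import *
go(.5622,.0416,.2037,201.2)"
```

```text
117 px [221 223  13  20 170]
along [35.7 37.6 47.8 59.7 61.2]
across [-10.8  -7.   18.8  31.6  32.9]
z [169.5 171.  184.6 193.4 194.3]
tray pts 1147 (array([562.9,  46.6]), array([155.5,  88.4]), 20.4)
floor side -1 293 [164.7 165.3 166.  167.  167.8]
floor side 1 117 [164.5 165.2 166.1 167.4 176.4]
-0.08 42 [161.6 177.5]
-0.06 48 [162.2 177.6]
-0.04 50 [161.6 178.3]
-0.02 51 [162.  177.2]
0.0 48 [161.  177.9]
0.02 50 [160.4 178.1]
0.04 46 [161.5 177.8]
0.06 53 [162.5 178.2]
[0.56233391 0.04241723 0.20380233] 21.06855541098728
[0.56237275 0.04241719 0.2037437 ] [-1.79995745e+02  1.34988455e-03 -1.58933521e+02] [ 0.51678985  0.52388599 -1.95305491] 34.99651372432709
side skull 191 [603.9  71.7 182.9] (array([609.6,  59.4]), array([28.3, 73.3]), 26.4) z [169.1 185.7 193.7] px [226. 233.]
side head 606 (array([742.4, 121.5]), array([96.4, 71.5]), 19.6) 0.20094148999618044
side col (array([772.4, 133.7]), array([16.8, 19.8]), 17.6)
top head 675 (array([743.7, 117.7]), array([91.2, 69.7]), 22.0) 0.20209030784454507
top col (array([772. , 128.2]), array([16.9, 18. ]), 53.5)
shift cm [ 0.05 -0.07  0.  ] spin -0.13 dist 0.1
```

View pics/n2.png

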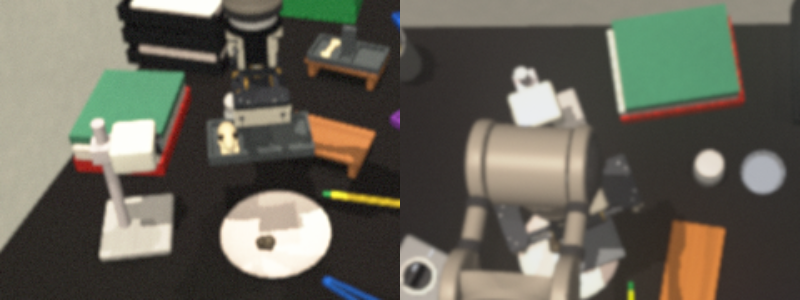

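The view shows the skull on the level tray at about (228,140), facing the camera head at (133,145) with a clear gap. The bystanders are where they were. Handing in.

```bash
python3 -c "
from h import *
print(job.hand_in())"
```

```text
the job is handed in; nothing more can be done
None
```

I twisted the knob to its stop and it sprang back to rest. The tray is held level with the skull about 10 cm in front of the lens at lens height (sideways aim good to roughly 4 mm), and the job is handed in; no verdict was shown.

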